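Pop the service hatch of a window opener and press its pairing button

ROBOT

A 6-joint arm with a two-finger parallel gripper is mounted at the origin on the work surface. World frame = base frame: x ahead of the robot, y to its left, z up, the work surface at z = 0. Lengths are in mm, angles in rad, forces in N, time in s.
With the tool pointing down it reaches from about 350 to 850 mm from the base axis. Payload 8.1 kg.
Tool frame: the origin (TCP) lies at the very end of the fingers, on their centre line; the grasp point (between the pads) lies 19 mm behind it; z points along the fingers, y is the line along which they close (so a half turn about z gives the same grasp; the last joint's range is limited). The gripper opens to 93 mm and grips with 3 to 60 N. Pads are 15 mm wide; open, the fingers measure 128 mm over their backs; the gripper's body (75 mm by 188 mm) begins 65 mm behind the grasp point.
Start: joints at [-1.198, 0.13, 1.488, -0, 1.523, -0.085], TCP at [265.205, -538.211, 218.635] pointing down, gripper open.
Joint ranges: [-2.96, 2.96], [-0.89, 2.26], [0.02, 2.5], [-1.34, 4.48], [0, 2.73], [-2.66, 2.66]. Speed limits (rad/s): [2.39, 2.39, 2.79, 3.14, 3.14, 3.14].

INTERFACE

Orientations are given as a unit quaternion [w, x, y, z].
In Python, from cell import readout, eyes, manip gives the robot as it stands.
- The arm moves only by the tool move_arm, never from a script. Its argument "increments" is text: rows parted by semicolons, each of 5 numbers parted by spaces: the shift along the tool's x, y, z as a fraction of full scale, then the turn about the tool's z as a fraction of full scale, then the opening, from -1 (shut) to 1 (fully open). A call has 1 to 12 rows; each row is the pose to reach, as a shift and turn from the pose commanded when the call began, along the tool's axes at that moment; what a row does not reach only later rows make up. Full scale, the value 1, is 500 mm for a shift and 120 degrees for a turn. A row lasts 1/12 s, in which the tool goes at most 41.7 mm and 7.16 degrees, less where a joint would pass 70% of its speed; a pose out of reach is approached as far as the arm can. A call with a number of a shift or a turn outside -1 to 1 is refused whole. A call with a gripper value outside its range is refused whole. The fingers move at their own pace and stop on an object; "grip_force" is the grip in N (left out, the last holds). Time passes only in rows, so rows that repeat a pose let the fingers close. It gives the time, the measured TCP pose, the force, the opening and the grip force at its end, in the units of the state.
- readout.get_obs(): the state, without advancing time (a new reading comes with each control period).
- eyes.grab_frame(name): name is "scene" or "top" or "wrist"; returns the picture (384x512x3 uint8, red, green, blue); there is no depth.
- eyes.get_calibration(name): a dict with "K" (3x3 intrinsics, pixels), "origin" and "attitude" of the camera in the world. Camera axes: x right, y down, z forward; pixel columns grow to the right and rows downward; lengths in mm; the calibration is good to about 2 mm. A picture is of the moment at which its call begins: read the wrist's pose just before it. get_calibration takes no time and is no camera call; for the wrist camera it gives the pose at the moment of the call.
- manip.job_done(): hands the job in; it is judged then, once.
The state is a dict: "clock": time; "q": joint angles; "qd": joint speeds; "joint_efforts": joint torques, N m; "eef_pos": TCP position; "tool_rot": TCP orientation; "wrist_force": force on the tool from outside, world axes, zero at the start; "moment": the same for the moment, N m; "width": opening from 0.0 (shut) to 1.0 (fully open); "gripper_force": force on a finger pad.
Only numpy, scipy, OpenCV 4.12 (cv2) and the standard library are available. Lean on these libraries where they do the work, as an engineer would, in place of code of your own. Each camera call takes 0.05 s, during which the arm holds its last target. There are 200 camera calls.

TASK

The battery window opener screwed to the offcut rail has to be put into pairing mode. With a fingertip press the free edge of its service hatch down once, draw back and let the hatch swing up until it stands fully open by itself; when you have seen that it stays open, push the round button in the well all the way in and let it go. Leave the hatch standing open: do not push it shut again, and do not lift, carry or shift the opener or any of the hardware lying around it.

Things in the scene. Friction and masses are not known exactly. Their poses are not given: they have to be found in the camera images.
- opener: Chain opener for a roof window: aluminium housing with black end caps, 108 (x) x 340 (y) x 54 mm, screwed to a timber offcut rail 130 x 430 x 38 mm lying loose on the bench (about 3 kg in all). Origin: centre of the rail's underside. x across the rail (away from the robot at yaw 0), y along it towards the hatch end, z up. Housing top 92 mm above the bench. Not to be lifted or shifted.
- hatch_press (a point): Where to press: on top of the hatch, 11 mm from its free edge (the long edge on the opener's -x side), midway along it, marked by four fine ribs; moves with the hatch. Shut: x = -21, y = 90, z = 92 mm in the opener's frame. The hatch is a black lid 66 (x) x 88 (y) x 4 mm, flush with the housing top when shut. It takes about 3 N, goes down 5 mm to a stop; the latch lets go after 3.5 mm.
- hatch_hinge (a point): Middle of the hatch's hinge line, fixed in the opener at x = 34, y = 90, z = 89 mm of its frame; the line runs along the opener's y. Open, the lid stands 65 mm above the housing top, leaning 20 degrees back beyond upright on the +x side of this line.
- hatch (a joint): Angle of the hatch, rad: 0 shut and latched, negative to -0.085 when pressed in, 1.92 standing fully open. Once the latch has let go and the finger draws back, a spring swings the hatch up, following the finger, to fully open in about 1 s. Let go too early it stays shut and can be pressed again. Pushing the open hatch shut latches it again.
- latch_index (a joint): Indexing pin inside the push-push latch, m: 0 latched at the start, about 0.003 while the hatch is pressed in, about 0.007 to 0.009 once the first press has let the hatch open; above 0.0100 the hatch has been pressed in a second time.
- pair_button_top (a point): Centre of the top of the round white pairing button, 18 mm across, at x = 7, y = 104, z = 80 mm in the opener's frame, in the well under the hatch: well 48 (x, -17 to 31) x 90 (y, 45 to 135) mm, its floor 28 mm and the button's top 12 mm below the housing top. Covered until the hatch is open. A terminal block and small switches lie in the other half of the well.
- pair_button (a joint): Stroke of the button, m: 0 out, 0.004 all the way in, which takes 5 N; it springs back.
- cam_lock: Bystander: brass sash cam lock with a curved arm on a timber offcut 150 x 46 x 40 mm, 60 mm high in all. Origin: centre of its underside. Not to be moved.
- pulley1: Bystander: white nylon sash pulley lying on its side, 47 x 108 x 24 mm. Origin: centre of its underside. Not to be moved.
- pulley2: Bystander: a second pulley like the first. Not to be moved.
- handle: Bystander: small bronze window handle, 113 x 20 x 38 mm. Origin: centre of its foot. Not to be moved.

How it is judged:
By the outcome, as a careful person would: the job done as asked, in the order asked, and still so for the second after the job is handed in, with the robot touching nothing.
It also fails if it takes over 40 s, if anything falls off the work surface, if the arm or the gripper's body presses on something with over 40 N, if the wrist force passes 120 N, or if a joint passes its speed limit or range.

## Working session

There is one attempt and no reset: what is moved stays moved. The work goes in short steps, Python scripts to look and compute and a tool call to move; the robot and the scene stay as the last step left them, time stands still between calls to the robot, and variables do not carry over. Pictures are saved under pics/ and viewed, at most 10 in all, crops included, and the job is handed in when it is done.

Besides the shell and the picture viewer there is one more tool, called after "Emit:" as name(argument=value, ...), one argument or row to a line, values as JSON. move_arm: Moves the arm, as the interface text tells. Shift numbers are shares of 500 mm and turn numbers shares of 120 degrees, none past 1 either way. Its arguments: {"type":"object","properties":{"increments":{"type":"string"},"grip_force":{"type":"number"}},"required":["increments"]}

```bash
mkdir -p pics; python3 - <<'E'
from cell import readout, eyes
import cv2, numpy as np
o=readout.get_obs(); print({k:np.round(o[k],3).tolist() for k in('clock','eef_pos','tool_rot','width','wrist_force')})
for n in("top","scene"):
    im=eyes.grab_frame(n); cv2.imwrite(f"pics/{n}0.png",im[...,::-1]); c=eyes.get_calibration(n); print(n,np.round(c["K"],1).tolist(),np.round(c["origin"],1),np.round(c["attitude"],4).tolist())
E
```

```text
{'clock': 0.0, 'eef_pos': [265.008, -537.669, 217.594], 'tool_rot': [-0.001, 0.974, 0.227, -0.0], 'width': 1.002, 'wrist_force': [0.486, 0.77, -1.098]}
top [[389.2, 0.0, 252.4], [0.0, 389.2, 189.5], [0.0, 0.0, 1.0]] [ 447.3  -27.6 1177. ] [0.0349, -0.7043, 0.7085, -0.0259]
scene [[416.9, 0.0, 255.5], [0.0, 416.9, 186.0], [0.0, 0.0, 1.0]] [917.5 672.7 653.7] [-0.1105, 0.2353, 0.8565, -0.4459]
```

View pics/top0.png

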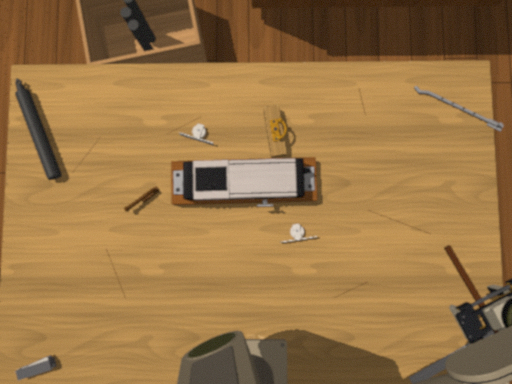

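View pics/scene0.png

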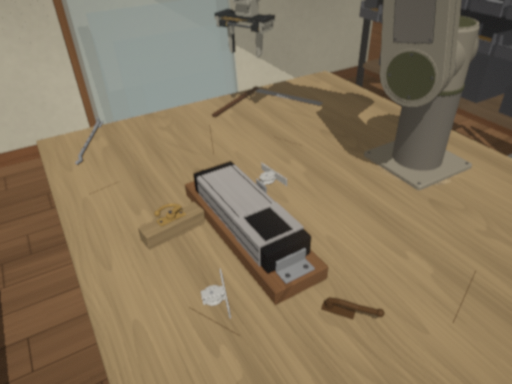

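The top picture shows the opener lying along the image's row direction: rail from about (171,183) to (318,181), black hatch at about (211,179), handle at (143,200), pulleys at (199,132) and (298,233), and cam lock at (277,130). The scene picture agrees: the hatch is at the near (+y) end.

```bash
cat > h.py <<'E'
import numpy as np, cv2
from cell import readout, eyes
from scipy.spatial.transform import Rotation as R
def rot(q): return R.from_quat(np.roll(q,-1)).as_matrix()
def cal(n):
    c=eyes.get_calibration(n); a=np.array(c["attitude"]); return np.array(c["K"]),np.array(c["origin"]),(a if a.ndim==2 else rot(a))
def ray(n,uv,z,c=None):
    K,o,A=c or cal(n); d=A@np.linalg.inv(K)@[uv[0],uv[1],1]; return o+d*(z-o[2])/d[2]
def proj(P,c):
    K,o,A=c; p=K@(A.T@(np.asarray(P)-o)); return p[:2]/p[2]
E
python3 - <<'E'
from h import *
im=cv2.imread("pics/top0.png"); cv2.imwrite("pics/crop.png",cv2.resize(im[145:220,160:330],None,fx=4.5,fy=4.5,interpolation=cv2.INTER_CUBIC))
for uv,z in [((211,179),92),((171,183),38),((318,181),38),((143,200),20)]: print(uv,ray("top",uv,z).round(1))
E
```

```text
(211, 179) [571.3 102.1  92. ]
(171, 183) [566.4 226.7  38. ]
(318, 181) [ 569.4 -206.2   38. ]
(143, 200) [517.8 313.9  20. ]
```

View pics/crop.png

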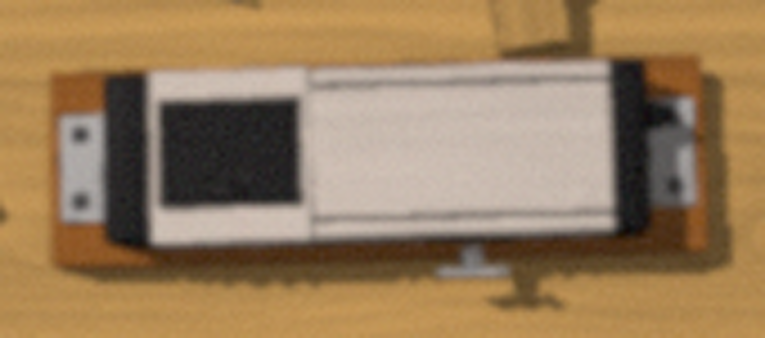

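```bash
cat >> h.py <<'E'
def w2t(d,o): return rot(o["tool_rot"]).T@d
E
python3 - <<'E'
from h import *
from scipy.optimize import least_squares
c=cal("top")
cr=np.array([(163,103),(299,99),(300,203),(164,207),(108,75),(643,60),(645,233),(110,245)])/4.5-.4+[160,145]
L=np.array([(34,134),(34,46),(-32,46),(-32,134),(54,170),(54,-170),(-54,-170),(-54,170)])
def P(p,l,z): a=p[2]; return np.array([p[0]+l[0]*np.cos(a)-l[1]*np.sin(a),p[1]+l[0]*np.sin(a)+l[1]*np.cos(a),z])
f=lambda p:np.concatenate([proj(P(p,l,92),c)-u for l,u in zip(L,cr)])
s=least_squares(f,[570,10,0]); print(s.x.round(3),s.fun.round(1))
o=readout.get_obs(); T=rot(o["tool_rot"]); print(T.round(3).tolist())
for n,l,z in(("press",(-21,90),92),("button",(7,104),80)):
    w=P(s.x,l,z); print(n,w.round(1),"tool shift to 110 above",w2t(w+[0,0,110]-o["eef_pos"],o).round(1))
E
```

```text
[5.72447e+02 1.18620e+01 1.60000e-02] [-0.5 -0.   0.5  0.1  0.7  0.4 -0.5  0.2 -1.  -0.5  0.6 -0.   1.5 -0.2
 -1.3 -0.1]
[[0.897, 0.442, -0.001], [0.442, -0.897, 0.002], [0.0, -0.002, -1.0]]
press [550.  101.5  92. ] tool shift to 110 above [ 538.1 -447.5   16.5]
button [577.8 116.   80. ] tool shift to 110 above [ 569.4 -448.1   28.5]
```

Emit:
move_arm(
  increments="0.06 -0.05 0 0.02 -1; 0.13 -0.11 0 0.04 -1; 0.2 -0.16 0 0.06 -1; 0.26 -0.22 0 0.08 -1; 0.33 -0.27 0 0.1 -1; 0.4 -0.33 0 0.12 -1; 0.46 -0.38 0 0.14 -1; 0.53 -0.44 0 0.16 -1; 0.6 -0.5 0 0.18 -1; 0.66 -0.55 0 0.2 -1; 0.7 -0.58 0 0.211 -1; 0.7 -0.58 0 0.211 -1",
  grip_force=20,
)

```text
clock: 1.1
eef_pos: [452.9, -117.0, 218.4]
tool_rot: [-0.001, 1.0, 0.01, 0.0]
wrist_force: [0.2, 0.3, -0.7]
width: 0.189
gripper_force: 0.0
```

```bash
python3 - <<'E'
from h import *
o=readout.get_obs(); print(o["clock"],np.round(o["eef_pos"],1),rot(o["tool_rot"]).round(3).tolist(),o["width"])
print(w2t(np.array([550,101.5,202])-o["eef_pos"],o).round(1))
E
```

```text
1.1 [ 452.9 -117.   218.4] [[1.0, 0.021, 0.001], [0.021, -1.0, 0.003], [0.001, -0.003, -1.0]] 0.18886488419298442
[ 101.6 -216.4   17.1]
```

Emit:
move_arm(
  increments="0.03 -0.07 0 0 -1; 0.06 -0.14 0 0 -1; 0.1 -0.21 0 0 -1; 0.13 -0.28 0 0 -1; 0.16 -0.35 0 0 -1; 0.2 -0.43 0 0 -1; 0.2 -0.43 0 0 -1; 0.2 -0.43 0 0 -1; 0.2 -0.43 0 0 -1; 0.2 -0.43 0 0 -1",
)

```text
clock: 1.93
eef_pos: [547.2, 91.8, 218.4]
tool_rot: [0.0, 1.0, 0.007, -0.0]
wrist_force: [-0.3, -0.7, -0.0]
width: 0.007
gripper_force: 0.0
```

```bash
python3 - <<'E'
from h import *
o=readout.get_obs(); print(o["clock"],np.round(o["eef_pos"],1),rot(o["tool_rot"]).round(3).tolist(),o["width"])
c=cal("wrist"); im=eyes.grab_frame("wrist"); cv2.imwrite("pics/w1.png",im[...,::-1]); np.save("w1.npy",np.array(c,dtype=object),allow_pickle=True)
for p in([550,101.5,92],o["eef_pos"]): print(proj(p,c).round(1))
E
```

```text
1.9333 [547.2  91.8 218.4] [[1.0, 0.015, -0.001], [0.015, -1.0, -0.001], [-0.001, 0.001, -1.0]] 0.007222494761935922Traceback (most recent call last):
  File "<stdin>", line 3, in <module>
ValueError: could not broadcast input array from shape (3,3) into shape (3,)
```

View pics/w1.png

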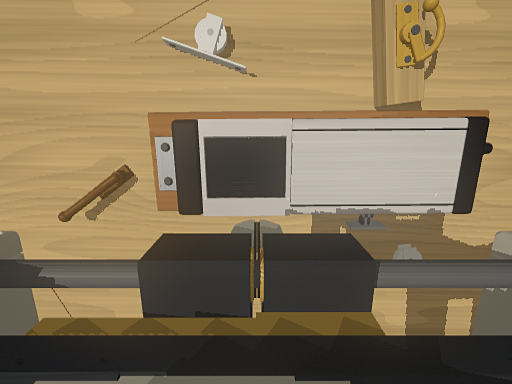

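```bash
python3 - <<'E'
from h import *
o=readout.get_obs(); c=cal("wrist"); e=np.array(o["eef_pos"]); T=rot(o["tool_rot"]); print(c[1].round(1),c[0][0,0],(T.T@(c[1]-e)).round(1))
for d in([0,0,0],[7.5,17.5,0],[7.5,-17.5,0],[7.5,17.5,-19],[-7.5,17.5,0],[7.5,17.5,-60]): print(d,proj(e+T@d,c).round(1))
p=np.array([ray("wrist",u,92,c) for u in((204,136),(285,136),(287,199),(205,199))]); print(p.round(1))
m=p.mean(0); a=.016
f=lambda x,y:m[:2]+np.array([(x-1)*np.cos(a)-(y-90)*np.sin(a),(x-1)*np.sin(a)+(y-90)*np.cos(a)])
print("press",f(-21,90).round(1),"button",f(7,104).round(1), "shift to press", w2t(np.array([*f(-21,90),92])-e,o).round(1))
E
```

```text
[613.7  92.5 383.8] 265.0056038022149 [  66.4    0.2 -165.2]
[0, 0, 0] [256.1 232.7]
[7.5, 17.5, 0] [282.7 222. ]
[7.5, -17.5, 0] [229.6 222. ]
[7.5, 17.5, -19] [285.8 232.9]
[-7.5, 17.5, 0] [282.2 243.1]
[7.5, 17.5, -60] [295.8 268.2]
[[606.3 148.6  92. ]
 [607.6  61.6  92. ]
 [537.7  56.5  92. ]
 [536.4 149.8  92. ]]
press [550.  103.8] button [577.8 118.3] shift to press [  2.9 -12.1 126.6]
```

The wrist picture shows the hatch at (204–287, 136–199) px, shut. It gives a press point of (550, 103), within 2 mm of the top-camera fit.

Emit:
move_arm(
  increments="0.006 -0.022 0.06 0 -1; 0.006 -0.022 0.12 0 -1; 0.006 -0.022 0.17 0 -1; 0.006 -0.022 0.2 0 -1; 0.006 -0.022 0.22 0 -1; 0.006 -0.022 0.23 0 -1; 0.006 -0.022 0.236 0 -1; 0.006 -0.022 0.24 0 -1; 0.006 -0.022 0.24 0 -1; 0.006 -0.022 0.24 0 -1",
)

```text
clock: 2.82
eef_pos: [551.2, 104.2, 99.8]
tool_rot: [-0.0, 1.0, 0.008, 0.001]
wrist_force: [-0.6, 0.1, 0.3]
width: 0.007
gripper_force: 0.0
```

Emit:
move_arm(
  increments="0 0 0.004 0 -1; 0 0 0.008 0 -1; 0 0 0.011 0 -1; 0 0 0.014 0 -1; 0 0 0.017 0 -1; 0 0 0.02 0 -1; 0 0 0.02 0 -1; 0 0 0.02 0 -1",
)

```text
clock: 3.48
eef_pos: [550.4, 104.3, 88.7]
tool_rot: [-0.0, 1.0, 0.008, 0.0]
wrist_force: [-1.6, 0.1, 2.2]
width: 0.005
gripper_force: 1.4
```

Emit:
move_arm(
  increments="0 0 0.002 0 -1; 0 0 0.003 0 -1; 0 0 0.004 0 -1; 0 0 0.004 0 -1; 0 0 0.004 0 -1",
)

```text
clock: 3.9
eef_pos: [550.6, 104.3, 87.7]
tool_rot: [-0.0, 1.0, 0.008, 0.0]
wrist_force: [-5.0, 0.2, 9.4]
width: 0.005
gripper_force: 5.3
```

Emit:
move_arm(
  increments="0 0 -0.01 0 -1; 0 0 -0.03 0 -1; -0.02 0 -0.06 0 -1; -0.06 0 -0.1 0 -1; -0.1 0 -0.14 0 -1; -0.14 0 -0.18 0 -1; -0.16 0 -0.22 0 -1; -0.16 0 -0.24 0 -1; -0.16 0 -0.24 0 -1; -0.16 0 -0.24 0 -1; -0.16 0 -0.24 0 -1; -0.16 0 -0.24 0 -1",
)

```text
clock: 4.9
eef_pos: [470.0, 102.8, 204.9]
tool_rot: [0.0, 1.0, 0.008, -0.001]
wrist_force: [-0.0, -0.3, -0.1]
width: 0.004
gripper_force: 0.0
```

Emit:
move_arm(
  increments="0 0 0 0 -1; 0 0 0 0 -1; 0 0 0 0 -1; 0 0 0 0 -1; 0 0 0 0 -1; 0 0 0 0 -1; 0 0 0 0 -1; 0 0 0 0 -1; 0 0 0 0 -1",
)

```text
clock: 5.65
eef_pos: [470.4, 103.0, 206.7]
tool_rot: [-0.0, 1.0, 0.008, 0.0]
wrist_force: [0.1, 0.1, 0.1]
width: -0.003
gripper_force: 0.0
```

```bash
python3 - <<'E'
from h import *
o=readout.get_obs(); print(o["clock"],np.round(o["eef_pos"],1))
a=eyes.grab_frame("wrist"); b=eyes.grab_frame("scene")[140:300,150:350]
cv2.imwrite("pics/w2.png",np.hstack([cv2.resize(a,(400,300)),cv2.resize(b,(375,300))])[...,::-1])
E
```

```text
5.65 [470.4 103.  206.7]
```

View pics/w2.png

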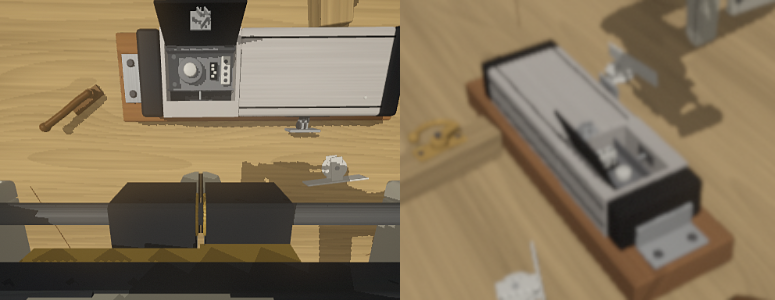

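The wrist view (left) shows the lid upright and the well open, with the round white button at about (190,70) in the 400-px picture, i.e. (243,90) full size. The scene view (right) also shows the lid standing open.

```bash
python3 - <<'E'
from h import *
o=readout.get_obs(); c=cal("wrist"); e=np.array(o["eef_pos"])
im=eyes.grab_frame("wrist"); g=cv2.cvtColor(im,cv2.COLOR_RGB2GRAY)
s=g[70:108,222:264]; m=(s>165).astype(np.uint8); n,_,st,ce=cv2.connectedComponentsWithStats(m)
for k in range(1,n):
    if st[k,4]>20: u=ce[k]+[222,70]; print(st[k],u.round(1),ray("wrist",u,80,c).round(1))
b=np.array([577.8,117,80]); print("pred px",proj(b,c).round(1),"shift to button",w2t(b-e,o).round(1))
import numpy as n2
a=cv2.imread("pics/w2.png")[...,::-1][:,:400]; print("change since last look in lid", np.abs(cv2.resize(im,(400,300))[0:45,150:245].astype(int)-a[0:45,150:245]).mean())
E
```

```text
[ 13  10  16  17 214] [242.5  88.3] [578.1 118.9  80. ]
pred px [244.3  88.7] shift to button [107.6 -12.3 126.7]
change since last look in lid 0.9857309941520468
```

The button measures (578, 118), matching the prediction, and the lid hasn't moved between looks. Next I go over the button and then down.

Emit:
move_arm(
  increments="0.06 -0.01 0 0 -1; 0.12 -0.02 0 0 -1; 0.18 -0.027 0 0 -1; 0.216 -0.027 0 0 -1; 0.216 -0.027 0 0 -1; 0.216 -0.027 0.06 0 -1; 0.216 -0.027 0.12 0 -1; 0.216 -0.027 0.17 0 -1; 0.216 -0.027 0.2 0 -1; 0.216 -0.027 0.22 0 -1; 0.216 -0.027 0.23 0 -1; 0.216 -0.027 0.23 0 -1",
)

```text
clock: 6.8
eef_pos: [577.5, 118.1, 90.9]
tool_rot: [0.0, 1.0, 0.008, -0.001]
wrist_force: [0.1, -0.6, -0.0]
width: 0.005
gripper_force: 0.0
```

```bash
python3 - <<'E'
from h import *
o=readout.get_obs(); print(np.round(o["eef_pos"],1),np.round(o["wrist_force"],1))
b=eyes.grab_frame("scene")[150:290,200:340]
a=eyes.grab_frame("wrist")
cv2.imwrite("pics/w3.png",np.hstack([cv2.resize(a,(400,300)),cv2.resize(b,(300,300))])[...,::-1])
E
```

```text
[577.5 118.1  90.9] [ 0.1 -0.6 -0. ]
```

View pics/w3.png

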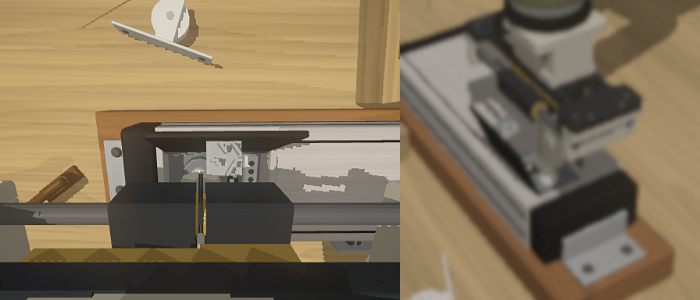

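The lid still stands clear of the gripper (its top edge at row 135, the finger block starting at row 183), and the fingertip is over the button.

Emit:
move_arm(
  increments="0 0 0.006 0 -1; 0 0 0.012 0 -1; 0 0 0.016 0 -1; 0 0 0.02 0 -1; 0 0 0.024 0 -1; 0 0 0.026 0 -1; 0 0 0.028 0 -1; 0 0 0.028 0 -1; 0 0 0.028 0 -1",
)

```text
clock: 7.65
eef_pos: [578.8, 118.3, 80.1]
tool_rot: [-0.0, 1.0, 0.008, 0.001]
wrist_force: [-6.8, -0.3, 17.2]
width: 0.004
gripper_force: 8.8
```

```bash
python3 - <<'E'
from h import *
o=readout.get_obs(); print(np.round(o["eef_pos"],1),np.round(o["wrist_force"],1),np.round(o["moment"],3),np.round(o["q"],4).tolist())
from PIL import Image
E
python3 - <<'E'
import sys; sys.path.insert(0,'.')
from h import *
a=eyes.grab_frame("wrist")[130:260,150:370]; b=eyes.grab_frame("scene")[170:270,220:320]
cv2.imwrite("pics/w4.png",np.hstack([cv2.resize(a,(508,300)),cv2.resize(b,(290,300))])[...,::-1])
E
```

```text
[578.8 118.3  80.1] [-6.8 -0.3 17.2] [-0.156  1.427 -0.057] [0.1148, 0.2106, 1.6585, -0.0001, 1.271, 1.6697]
```

View pics/w4.png

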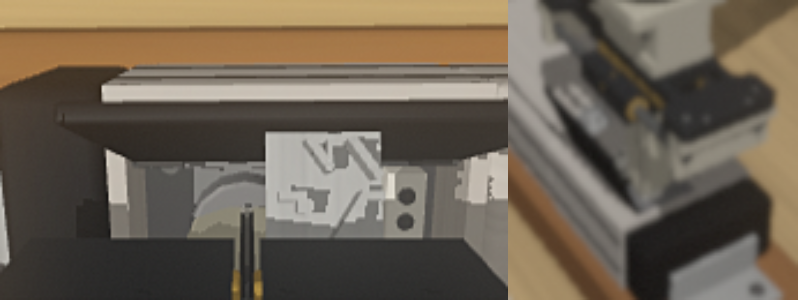

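The fingertip met something rigid at z≈80 before the button could travel. The moment puts the contact a few mm towards -y, so a neighbouring part of the well is likely in the way. I'll draw back and look into the well.

Emit:
move_arm(
  increments="0 0 -0.03 0 -1; 0 0 -0.09 0 -1; 0 0 -0.16 0 -1; 0 0 -0.22 0 -1; 0 0 -0.26 0 -1; -0.06 0 -0.26 0 -1; -0.12 0 -0.26 0 -1; -0.16 0 -0.26 0 -1; -0.16 0 -0.26 0 -1; -0.16 0 -0.26 0 -1; -0.16 0 -0.26 0 -1",
)

```text
clock: 8.67
eef_pos: [498.7, 116.9, 207.8]
tool_rot: [-0.0, 1.0, 0.008, 0.0]
wrist_force: [0.4, 0.1, 0.3]
width: 0.003
gripper_force: 0.0
```

```bash
python3 - <<'E'
from h import *
o=readout.get_obs(); print(np.round(o["eef_pos"],1),np.round(o["wrist_force"],1),np.round(o["moment"],3))
c=cal("wrist"); a=eyes.grab_frame("wrist"); 
P=lambda x,y,z:np.array([572.4+x-.016*y,12.8+.016*x+y,z])
ctr=proj(P(7,90,80),c); x0,y0=(ctr-[75,55]).astype(int); y0=max(y0,0)
im=np.ascontiguousarray(cv2.resize(a[y0:y0+110,x0:x0+150],None,fx=5,fy=5,interpolation=cv2.INTER_CUBIC)[...,::-1]); print(x0,y0)
cv2.imwrite("pics/w5.png",im)
for p in((7,104,80),(7,86.5,80),(7,121.5,80),(-17,45,92),(31,45,92),(-17,135,92)): print(p,((proj(P(*p),c)-[x0,y0])*5).round())
E
```

```text
[498.7 116.9 207.8] [0.4 0.1 0.3] [0.043 0.022 0.009]
195 62
(7, 104, 80) [312. 278.]
(7, 86.5, 80) [395. 278.]
(7, 121.5, 80) [230. 278.]
(-17, 45, 92) [596. 396.]
(31, 45, 92) [609. 150.]
(-17, 135, 92) [163. 396.]
```

View pics/w5.png

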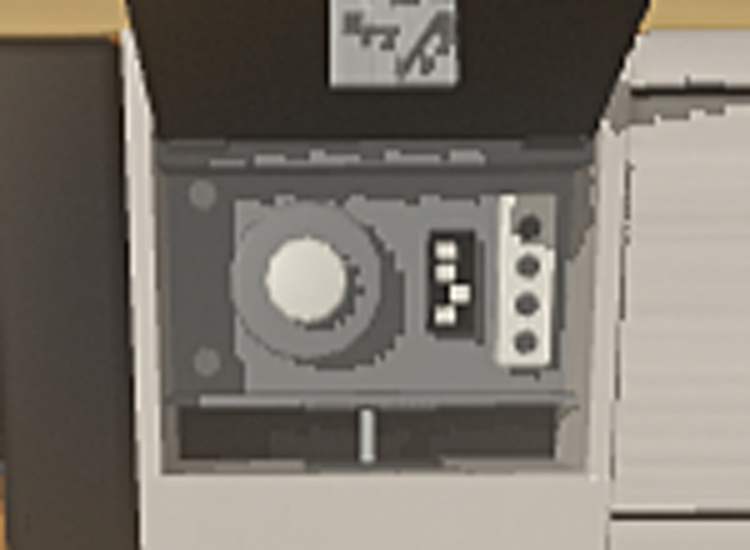

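The well shows the white button at (307,280) in the crop, sitting inside a wide grey collar about 32 mm across. The collar probably stopped the 35 mm wide shut fingertips. I'll use one finger alone: open fully, with the -y finger over the button and the other beyond the housing end.

Emit:
move_arm(
  increments="0.04 -0.03 0 0 1; 0.08 -0.06 0 0 1; 0.12 -0.09 0 0 1; 0.156 -0.11 0 0 1; 0.156 -0.11 0 0 1; 0.156 -0.11 0.05 0 1; 0.156 -0.11 0.1 0 1; 0.156 -0.11 0.14 0 1; 0.156 -0.11 0.16 0 1; 0.156 -0.11 0.16 0 1; 0.156 -0.11 0.16 0 1; 0.156 -0.11 0.16 0 1",
)

```text
clock: 9.72
eef_pos: [576.4, 173.2, 129.3]
tool_rot: [-0.0, 1.0, 0.008, 0.001]
wrist_force: [-0.0, 0.4, -0.1]
width: 0.813
gripper_force: 0.0
```

```bash
python3 - <<'E'
from h import *
o=readout.get_obs(); e=np.array(o["eef_pos"]);T=rot(o["tool_rot"]); print(e.round(1),o["width"],T[:,0].round(3))
c=cal("wrist"); a=eyes.grab_frame("wrist"); b=cv2.resize(eyes.grab_frame("scene")[140:290,200:350],(300,384))
cv2.imwrite("pics/w6.png",np.hstack([a[:,60:460],b])[...,::-1][:, :800])
for y in(46.5,64): print(y,(proj(e+T@[7.5,y,0],c)-[60,0]).round(),(proj(e+T@[-7.5,y,0],c)-[60,0]).round())
print("button",(proj([578,118.5,80],c)-[60,0]).round(), w2t(np.array([578,118.5,80])-e,o).round(1))
E
```

```text
[576.4 173.2 129.3] 0.8129205030639018 [1.    0.016 0.002]
46.5 [267. 222.] [265. 243.]
64 [293. 222.] [291. 243.]
button [261. 210.] [ 0.6 54.8 49.3]
```

View pics/w6.png

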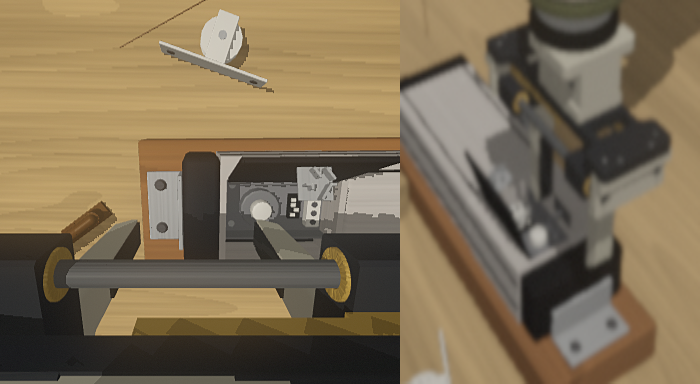

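The wrist view shows the right finger, tapered to a narrow tip at about (265,222), just beside the button (261,210) and still opening. The left finger is over the rail's end, clear of the housing, and the lid is still open.

Emit:
move_arm(
  increments="0.002 0.004 0 0 1; 0.002 0.004 0 0 1; 0.002 0.004 0 0 1; 0.002 0.004 0.03 0 1; 0.002 0.004 0.06 0 1; 0.002 0.004 0.08 0 1; 0.002 0.004 0.088 0 1; 0.002 0.004 0.092 0 1; 0.002 0.004 0.096 0 1; 0.002 0.004 0.098 0 1; 0.002 0.004 0.098 0 1; 0.002 0.004 0.098 0 1",
)

```text
clock: 10.82
eef_pos: [576.6, 171.1, 80.2]
tool_rot: [0.0, 1.0, 0.008, 0.0]
wrist_force: [-5.1, -1.7, 7.7]
width: 1.001
gripper_force: 3.9
```

```bash
python3 - <<'E'
from h import *
o=readout.get_obs(); F=np.array(o["wrist_force"]); M=np.array(o["moment"]); print(np.round(o["eef_pos"],1),F.round(2),M.round(3),np.round(o["q"],4))
A=np.array([[6.8,-17.2],[-F[0],-F[2]]]); print("h,dx",np.linalg.solve(A,[1.427,M[1]]))
for h in(0,.2,.25,.3): print(h,"dx",(-h*F[0]-M[1])/F[2],"dy",(M[0]-h*F[1])/F[2])
E
```

```text
[576.6 171.1  80.2] [-5.06 -1.73  7.72] [-0.537  1.003 -0.264] [ 2.0340e-01  2.3840e-01  1.6259e+00 -2.0000e-04  1.2767e+00  1.7585e+00]
h,dx [ 0.180646   -0.01154693]
0 dx -0.12982870342587507 dy -0.06955887678876997
0.2 dx 0.0011255080828903355 dy -0.024648763353770795
0.25 dx 0.03386406096008168 dy -0.013421234995021004
0.3 dx 0.06660261383727303 dy -0.0021937066362712203
```

Emit:
move_arm(
  increments="0 0 0 0 1; 0 0 0 0 1; 0 0 0 0 1; 0 0 0 0 1; 0 0 0 0 1; 0 0 0 0 1",
)

```text
clock: 11.32
eef_pos: [576.6, 171.2, 80.2]
tool_rot: [0.0, 1.0, 0.008, 0.0]
wrist_force: [-5.6, -1.0, 7.6]
width: 0.997
gripper_force: 3.8
```

Emit:
move_arm(
  increments="0 0 -0.003 0 1; 0 0 -0.003 0 1; 0 0 -0.003 0 1; 0 0 -0.003 0 1",
)

```text
clock: 11.65
eef_pos: [577.0, 171.2, 80.9]
tool_rot: [-0.0, 1.0, 0.008, 0.001]
wrist_force: [-0.5, -0.9, 4.3]
width: 1.0
gripper_force: 2.2
```

Emit:
move_arm(
  increments="0 0 -0.004 0 1; 0 0 -0.004 0 1; 0 0 -0.004 0 1; 0 0 -0.004 0 1",
)

```text
clock: 11.98
eef_pos: [576.9, 171.2, 82.4]
tool_rot: [-0.0, 1.0, 0.008, 0.001]
wrist_force: [1.7, 0.4, 2.7]
width: 0.998
gripper_force: 1.5
```

Emit:
move_arm(
  increments="0 0 -0.004 0 1; 0 0 -0.004 0 1; 0 0 -0.004 0 1; 0 0 -0.004 0 1",
)

```text
clock: 12.32
eef_pos: [576.3, 171.2, 84.0]
tool_rot: [-0.0, 1.0, 0.008, -0.0]
wrist_force: [0.4, 0.4, 2.6]
width: 1.0
gripper_force: 0.8
```

The readings now make sense. The force rises as a spring from about z 84.5 to 80.4, reaching about 5 N, and is rigid beyond that. So the button travels its 4 mm and bottoms at TCP reading ≈80.3. I'll make one deliberate full press with the single finger, then release it completely.

Emit:
move_arm(
  increments="0 0 0.004 0 1; 0 0 0.008 0 1; 0 0 0.011 0 1; 0 0 0.013 0 1; 0 0 0.013 0 1; 0 0 0.013 0 1; 0 0 0.013 0 1",
)

```text
clock: 12.9
eef_pos: [576.6, 171.3, 79.9]
tool_rot: [0.0, 1.0, 0.008, 0.0]
wrist_force: [-9.3, -0.3, 20.2]
width: 1.002
gripper_force: 10.0
```

Emit:
move_arm(
  increments="0 0 -0.01 0 1; 0 0 -0.03 0 1; 0 0 -0.08 0 1; 0 0 -0.14 0 1; 0 0 -0.2 0 1; 0 0 -0.26 0 1; -0.06 0 -0.26 0 1; -0.12 0 -0.26 0 1; -0.18 0 -0.26 0 1; -0.2 0 -0.26 0 1; -0.2 0 -0.26 0 1; -0.2 0 -0.26 0 1",
)

```text
clock: 13.9
eef_pos: [476.2, 169.6, 207.8]
tool_rot: [-0.0, 1.0, 0.008, 0.0]
wrist_force: [0.6, 0.3, -0.2]
width: 1.0
gripper_force: 0.0
```

```bash
python3 - <<'E'
from h import *
o=readout.get_obs(); print(o["clock"],np.round(o["eef_pos"],1),np.round(o["wrist_force"],1))
a=eyes.grab_frame("wrist"); b=cv2.resize(eyes.grab_frame("top")[110:240,120:330],(400,248))
b=np.vstack([b,np.zeros((136,400,3),np.uint8)])
cv2.imwrite("pics/w7.png",np.hstack([a[:,56:456],b])[...,::-1])
E
```

```text
13.9 [476.2 169.6 207.8] [ 0.6  0.3 -0.2]
```

View pics/w7.png

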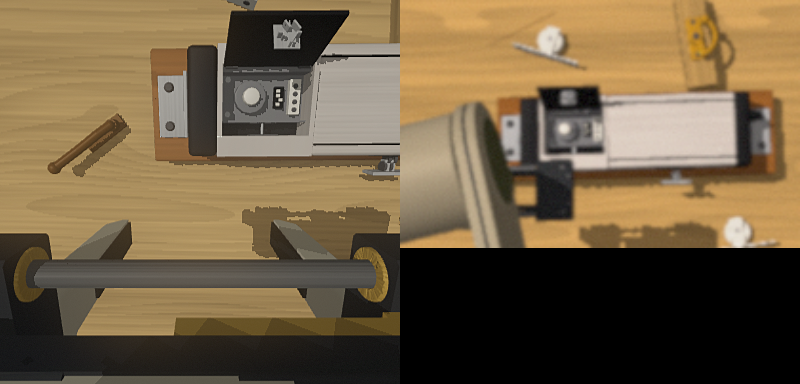

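The lid stands open at about (285,35), the button is released at (250,97), the hardware around it is where it was, and the arm is clear with zero force.

```bash
python3 -c "
from cell import manip; print(manip.job_done())"
```

```text
the job is handed in; nothing more can be done
None
```

The job is handed in: one press opened the hatch and it stayed open, and the button was pushed to its stop and let go — three times in all, because I misread the first press as blocked; the last look showed nothing visibly moved and the arm clear.

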